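# Build a stacked leather heel on the two-pin heel jig

## Robot

A 6-joint arm with a two-finger parallel gripper is mounted at the origin on the work surface; the furniture and walls round the work are solid. World frame = base frame: x ahead of the robot, y to its left, z up, the work surface at z = 0. Lengths are in mm, angles in degrees, forces in N, time in s.
With the tool pointing down it reaches from about 275 to 850 mm from the base axis. Payload 19 kg.
Tool frame: the origin (TCP) lies at the very end of the fingers, on their centre line; the grasp point (between the pads) lies 19 mm behind it; z points along the fingers, y is the line along which they close (so a half turn about z gives the same grasp; the last joint's range is limited). The gripper opens to 85 mm and grips with 20 to 120 N. Pads are 22 mm wide; open, the fingers measure 114 mm over their backs; the gripper's body (76 mm by 85 mm) begins 54 mm behind the grasp point. The pads swing forward as they close: fully open they stand 13 mm farther back than shut.
Start: joints at [58.671, 8.623, 82.357, -0, 89.026, -7.678], TCP at [230.676, 526.667, 231.267] pointing down, gripper open.
Joint ranges: [-160.23, 160.23], [-39.13, 120.54], [6.94, 153.29], [-79.49, 259.48], [9.18, 160.14], [-161.06, 161.06]. Speed limits (degrees/s): [108.29, 108.29, 127.2, 172.46, 172.46, 172.46].

## Interface

Orientations are given as a 3x3 rotation matrix whose columns are the frame's x, y, z axes.
In Python, from cell import manip, optics gives the robot as it stands.
- The arm moves only by the tool arm_command, never from a script. Its argument "commands" is a list that holds one entry, the list of rows, each a list of 5 numbers: the shift along the world's x, y, z in mm, then the turn about the world's z in rad, then the finger opening in mm, from 0 to 85.4. In form: [[[dx, dy, dz, yaw, claw], ...]]. A call has exactly 5 rows; each row is the pose to reach, as a shift and turn from the pose commanded when the call began; what a row does not reach only later rows make up. A row lasts 1/12 s, in which the tool goes at most 41.7 mm and 7.16 degrees, less where a joint would pass 70% of its speed; a pose out of reach is approached as far as the arm can. A call with a gripper value outside its range is refused whole. The fingers move at their own pace and stop on an object; the grip force is fixed at half the most. Time passes only in rows, so rows that repeat a pose let the fingers close, or fill a call up. It gives the time, the measured TCP pose, the force, the opening and the grip force at its end, in the units of the state.
- manip.state(): the state, without advancing time (a new reading comes with each control period).
- optics.get_image(name): name is "side" or "top" or "wrist"; returns a dict with "image" (420x560x3 uint8, red, green, blue), "depth" (420x560 float32, mm along the optical axis (not along the pixel's ray), 0 where there is no reading), "fx", "fy", "cx", "cy" (pixels), "extrinsics" (4x4, takes a point from camera to world coordinates); the wrist camera has in their place "mount" (4x4, takes a point from camera to tool coordinates, whose origin is the TCP and whose axes are the flange's). Camera axes: x right, y up, looking along -z (the intrinsics and any distortion apply to the point x, -y, -z); pixel columns grow to the right and rows downward; lengths in mm; the calibration is good to about 2 mm. The wrist camera is an equidistant fisheye: a pixel r from the principal point sees the ray r / f radians off the axis. A picture is of the moment at which its call begins: read the wrist's pose just before it.
- manip.close_job(): hands the job in; it is judged then, once.
The state is a dict: "time": time; "joints": joint angles; "joint_vel": joint speeds; "joint_torque": joint torques, N m; "ee_pos": TCP position; "orientation": TCP orientation; "wrist_force": force on the tool from outside, world axes, zero at the start; "torque": the same for the moment, N m; "finger_gap": opening from 0.0 (shut) to 1.0 (fully open); "gripper_force": force on a finger pad.
Only numpy, scipy, OpenCV 4.12 (cv2) and the standard library are available. Lean on these libraries where they do the work, as an engineer would, in place of code of your own. Each camera call takes 0.05 s, during which the arm holds its last target. There are 200 camera calls.

## Task

Build the stacked heel on the heel jig, seat side down: first the horseshoe-shaped rand round the leather pad, then the large leather lift, then the small leather lift, and last the rubber-faced top piece. Lower each one fully down over the pins, lying flat, with its straight breast edge on the side of the thick pin, and leave the tack tin, the thread spool and the lump of wax where they lie.

Things in the scene. Friction and masses are not known exactly. Their poses are not given: they have to be found in the camera images.
- heel_jig: Fixed jig: block 110 x 92 mm, top face 18 mm up. Steel pins, tapered tips 58 mm up: thin (6 mm) at x = -14, thick (10 mm) at x = +14 mm. Leather pad round the thick pin, 5 mm high, y +-14, x -3 to +27 mm. Origin: underside, midway between pins; +x to the thick pin, z up. A part is home with its origin over this one, x along this x (big hole on thick pin).
- rand: Horseshoe of tan leather board, 64 wide, 64 long, 8 mm thick: round back at x = -34, arms open to +x, ending at x = +30 mm. Gap between arms 34 mm wide from x = -6: goes round jig pad and thick pin. One 9 mm through hole at x = -14 mm, for the thin pin. Lies flat; origin: underside, 14 mm ahead of the hole, z up. Grip across the width, at or just ahead of it. Home: underside 18 mm up.
- large_lift: D-shaped two-ply brown leather board, 62 wide, 62 long, 10 mm thick: round back at x = -33, straight edge at x = +29 mm, sides parallel ahead of x = -2. Through holes on the centre line: 9 mm at x = -14, 13 mm at x = +14 mm. Lies flat. Origin: underside, midway between the holes; +x to the straight edge, z up. Grip across the width, at or just ahead of it. Home: underside 26 mm up.
- small_lift: Like the large lift, but 52 wide, 55 long, 10 mm thick: round back at x = -28, straight edge at x = +27 mm, sides parallel ahead of x = -2. Through holes on the centre line: 9 mm at x = -14, 13 mm at x = +14 mm. Lies flat. Origin: underside, midway between the holes; +x to the straight edge, z up. Grip across the width, at or just ahead of it. Home: underside 36 mm up.
- top_piece: Smallest D, 43 wide, 50 long, 8 mm thick: grey rubber face on thin brown leather; round back at x = -25, straight edge at x = +25 mm, sides parallel ahead of x = -3. Through holes on the centre line: 9 mm at x = -14, 13 mm at x = +14 mm. Lies flat. Origin: underside, midway between the holes; +x to the straight edge, z up. Grip across the width, at or just ahead of it. Home: underside 46 mm up.
- tack_tin: Bystander: closed blue tack tin, 70 x 102 x 30 mm, loose. Origin under its centre, x along the short side.
- spool: Bystander: loose spool of black thread standing upright, 45 mm across, 50 mm high. Origin under its centre.
- wax_lump: Bystander: loose round lump of brown thread wax, 52 mm across, 26 mm high. Origin under its centre.
Things that resemble listed ones, but are neither listed nor needed, are in the scene too. What is shaped like the heel_jig but green is not meant.

How it is judged (in metres and radians):
On the way, in this order (a step that is already met when the one before it is completed fails the run):
1. the rand is home on the jig and let go (horizontal distance between rand and heel_jig below 0.005 m and z of rand in the frame of heel_jig between 0.0155 and 0.0205 m and angle between rand's own z axis and vertical below 0.08 rad and angle between the x axis of rand and the x axis of heel_jig, either way round below 0.22 rad and contact force between rand and the fingers below 0.05 N), for 0.2 s.
2. the large lift is home on the rand and let go (horizontal distance between large_lift and heel_jig below 0.005 m and z of large_lift in the frame of heel_jig between 0.0235 and 0.0285 m and angle between large_lift's own z axis and vertical below 0.08 rad and angle between the x axis of large_lift and the x axis of heel_jig, either way round below 0.16 rad and contact force between large_lift and the fingers below 0.05 N), for 0.2 s.
3. the small lift is home on the large lift and let go (horizontal distance between small_lift and heel_jig below 0.005 m and z of small_lift in the frame of heel_jig between 0.0335 and 0.0385 m and angle between small_lift's own z axis and vertical below 0.08 rad and angle between the x axis of small_lift and the x axis of heel_jig, either way round below 0.16 rad and contact force between small_lift and the fingers below 0.05 N), for 0.2 s.
At the end, for the whole second after the job is handed in: Rand, large lift, small lift and top piece stacked on the jig in this order, let go and at rest: origins within 5 mm of the jig's in plan, undersides within 2.5 mm of home (18, 26, 36, 46 mm up), level within 0.08 rad, in line with the jig within 0.16 rad (rand 0.22) (all of step 1 and all of step 2 and all of step 3 and linear speed of each of rand, large_lift, small_lift, top_piece below 0.02 m/s and angular speed of each of rand, large_lift, small_lift, top_piece below 0.2 rad/s and horizontal distance between top_piece and heel_jig below 0.005 m and z of top_piece in the frame of heel_jig between 0.0435 and 0.0485 m and angle between top_piece's own z axis and vertical below 0.08 rad and angle between the x axis of top_piece and the x axis of heel_jig, either way round below 0.16 rad and contact force between top_piece and the fingers below 0.05 N); the robot touches nothing.
It fails at once if the tack tin is moved more than 25 mm (distance of tack_tin from where it was at the start of the episode above 0.025 m).
It fails at once if the thread spool is moved more than 25 mm (distance of spool from where it was at the start of the episode above 0.025 m).
It fails at once if the lump of wax is moved more than 25 mm (distance of wax_lump from where it was at the start of the episode above 0.025 m).
It also fails if it takes over 104 s, if anything falls off the work surface, if the arm or the gripper's body presses on something with over 40 N, if the wrist force passes 120 N, or if a joint passes its speed limit or range.

## Working session

There is one attempt and no reset: what is moved stays moved. The work goes in short steps, Python scripts to look and compute and a tool call to move; the robot and the scene stay as the last step left them, time stands still between calls to the robot, and variables do not carry over. Pictures are saved under pics/ and viewed, at most 14 in all, crops included, and the job is handed in when it is done.

Besides the shell and the picture viewer there is one more tool, called after "Request:" in YAML: its name, and indented under it one key for each argument. arm_command: Moves the arm, as the interface text tells. Its arguments: {"type":"object","properties":{"commands":{"type":"array"}},"required":["commands"]}

```bash
mkdir -p pics; ls
python3 - <<'E'
from cell import manip, optics
import cv2,numpy as np
s=manip.state();print(s)
for n in("top","side"):
    d=optics.get_image(n);cv2.imwrite(f"pics/{n}0.png",d["image"][:,:,::-1]);np.savez(f"{n}0.npz",**d)
    print(n,d["fx"],d["fy"],d["cx"],d["cy"],np.round(d["extrinsics"],3).tolist(),[k for k in d])
E
```

```text
pics
{'time': 0.0, 'joints': array([ 5.86699782e+01,  8.65128321e+00,  8.23902600e+01,  7.56589822e-04,
        8.90269123e+01, -7.67679825e+00]), 'joint_vel': array([-0.00068219,  0.03872188, -0.00469423, -0.05764159, -0.07860262,
        0.07422867]), 'joint_torque': array([-8.26339419e-05, -7.13056755e+01, -5.70862055e+01, -4.55312477e-05,
        8.81914078e-03,  7.24707343e-05]), 'ee_pos': array([230.57528598, 526.49241201, 230.69601366]), 'orientation': array([[-9.15990292e-01,  4.01199932e-01, -6.32520522e-04],
       [ 4.01200394e-01,  9.15989747e-01, -1.01369443e-03],
       [ 1.72688176e-04, -1.18230174e-03, -9.99999286e-01]]), 'wrist_force': array([-0.05273916,  0.33603452,  0.61354592]), 'torque': array([ 0.03677512, -0.03581564, -0.00466893]), 'gripper_force': 0.0, 'finger_gap': 1.000636518932587}
top 481.39127603438845 481.39127603438845 280.26189467282285 212.196070358124 [[0.002, 0.992, -0.125, 334.803], [-1.0, 0.004, 0.015, 6.297], [0.015, 0.125, 0.992, 1045.025], [0.0, 0.0, 0.0, 1.0]] ['image', 'depth', 'fx', 'fy', 'cx', 'cy', 'extrinsics']
side 471.6973675044616 471.6973675044616 272.5225531669817 206.45598548490577 [[0.947, 0.191, -0.26, 178.743], [-0.322, 0.595, -0.736, -854.42], [0.014, 0.781, 0.625, 766.677], [0.0, 0.0, 0.0, 1.0]] ['image', 'depth', 'fx', 'fy', 'cx', 'cy', 'extrinsics']
```

View pics/top0.png

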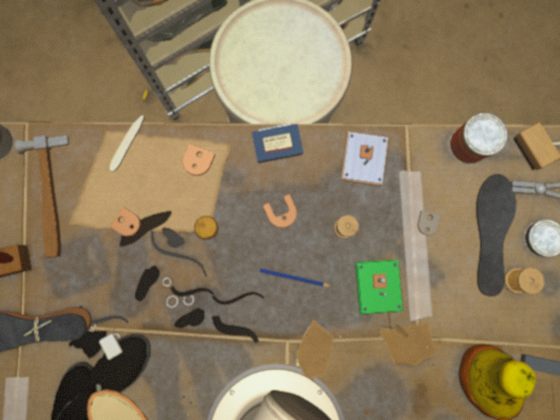

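View pics/side0.png

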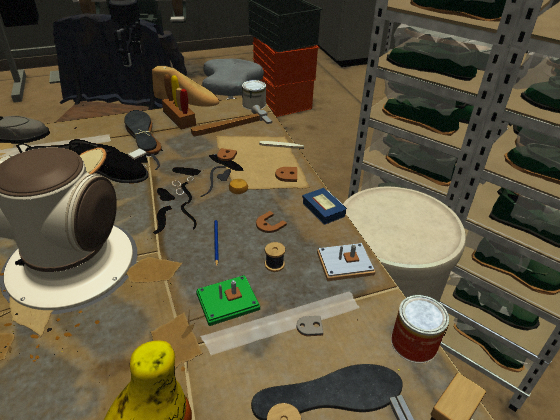

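The top view shows the white jig at (366,157), and the green decoy at (380,288). The rand is at (281,211), two brown D lifts are at (198,159) and (125,222), and the grey top piece is at (428,222). The tin is at (277,144), the spool at (347,227) and the wax at (205,227). Next I'll enlarge the candidates and measure them using depth.

```bash
cat > h.py <<'E'
import numpy as np,cv2
def cloud(d):
    v,u=np.mgrid[0:420,0:560]; z=d["depth"]
    p=np.stack([(u-d["cx"])/d["fx"]*z,-(v-d["cy"])/d["fy"]*z,-z,np.ones_like(z)],-1)
    return (p@d["extrinsics"].T)[...,:3]
def plane(d,uv,z):
    "pixels to world at height z"
    uv=np.atleast_2d(uv).astype(float);E=d["extrinsics"]
    r=np.c_[(uv[:,0]-d["cx"])/d["fx"],-(uv[:,1]-d["cy"])/d["fy"],-np.ones(len(uv))]@E[:3,:3].T
    return E[:3,3]+r*((z-E[2,3])/r[:,2])[:,None]
def proj(d,P):
    P=np.atleast_2d(P);E=d["extrinsics"];c=(P-E[:3,3])@E[:3,:3]
    return np.c_[d["cx"]+d["fx"]*c[:,0]/-c[:,2],d["cy"]-d["fy"]*c[:,1]/-c[:,2]]
E
python3 - <<'E'
from h import *
t=np.load("top0.npz");s=np.load("side0.npz");C=cloud(t);S=cloud(s)
for n,(u,v) in dict(jig=(352,140),pad=(366,157),green=(365,270),A=(198,165),B=(122,213),rand=(268,215),top=(428,213),tin=(277,144),spool=(347,227),wax=(205,227),table=(300,250),bench=(60,260)).items():
    p=C[v-1:v+2,u-1:u+2].reshape(-1,3);print(n,np.median(p,0).round(1))
ims=[]
for (u,v) in [(366,157),(198,159),(125,222),(281,211),(428,222),(270,150)]:
    c=t["image"][v-30:v+30,u-30:u+30,::-1];ims.append(cv2.resize(c,(260,260),interpolation=cv2.INTER_CUBIC))
cv2.imwrite("pics/crops.png",np.vstack([np.hstack(ims[:3]),np.hstack(ims[3:])]))
E
```

```text
jig [ 624.3 -165.9   19.3]
pad [ 585.  -195.7   22.6]
green [ 341.1 -189.2   18. ]
A [568.4 171.1  10.3]
B [462.2 331.8  10.1]
rand [458.8  17.5  10. ]
top [ 465.1 -332.     6.9]
tin [612.6  -1.4  26.5]
spool [ 430.  -147.4   48.5]
wax [430.9 150.5  26.2]
table [384.  -52.    1.2]
bench [361.3 463.3   0.8]
```

View pics/crops.png

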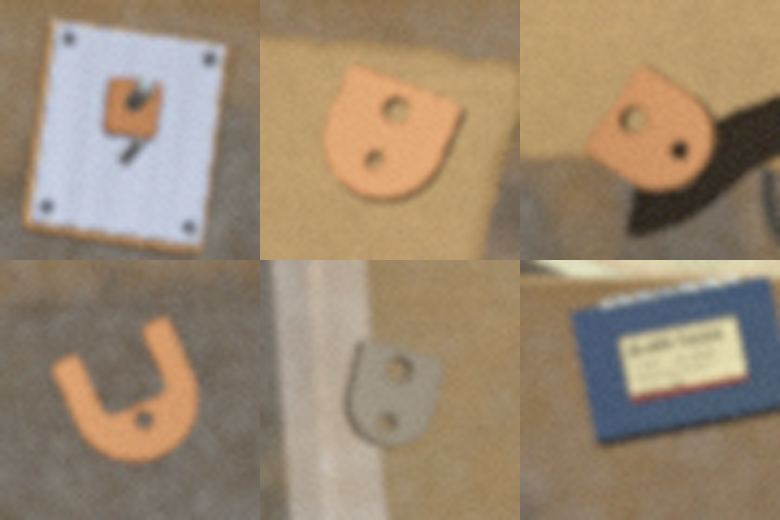

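Crop check:
- **Large lift:** (198,159), the wider D (about 62 mm).
- **Small lift:** (125,222), the narrower D.
- **Top piece:** (428,222), the only grey D.
- **Rand:** (281,211), the only horseshoe.
- **Jig:** (366,157), white. The green one is excluded.

Now I'll fit outlines in both views, to get heights too.

```bash
cat >> h.py <<'E'
from scipy.optimize import least_squares
def D(w,b,f,cx,gap=None):
    a=np.linspace(np.pi/2,1.5*np.pi,40);r=w/2
    o=np.c_[cx+(cx-b)*np.cos(a),r*np.sin(a)]
    e=[(f,-r),(f,r)] if gap is None else [(f,-r),(f,-17),(-6,-17),(-6,17),(f,17),(f,r)]
    return np.vstack([o,e]).astype(np.float32)
PARTS=dict(rand=(D(64,-34,30,-2,1),8),large=(D(62,-33,29,-2),10),small=(D(52,-28,27,-2),10),top=(D(43,-25,25,-3),8))
def fit(pts,poly,x0):
    "pts Nx2 world -> pose x,y,yaw and a size allowance e"
    def f(p):
        c,s=np.cos(p[2]),np.sin(p[2]);q=(pts-p[:2])@np.array([[c,-s],[s,c]])
        return np.array([cv2.pointPolygonTest(poly,(float(a),float(b)),True) for a,b in q])-p[3]
    r=least_squares(f,[*x0,0],loss="soft_l1",diff_step=1e-4,x_scale=[1,1,.02,1]);return r.x,np.abs(r.fun).mean()
def edges(img,box,seed,k=4):
    "outline of the thing coloured like the seed pixel, subpixel by upscaling"
    u0,v0,u1,v1=box;c=cv2.resize(img[v0:v1,u0:u1],None,fx=k,fy=k,interpolation=cv2.INTER_CUBIC)
    lab=cv2.cvtColor(c,cv2.COLOR_RGB2LAB).astype(float)
    x,y=int((seed[0]-u0+.5)*k),int((seed[1]-v0+.5)*k);ref=np.median(lab[y-4:y+5,x-4:x+5].reshape(-1,3),0)
    g=np.linalg.norm((lab-ref)*[.5,1,1],axis=2);bg=np.percentile(g,75)
    m=(g<bg*.5).astype(np.uint8);n,l=cv2.connectedComponents(m);m=(l==l[y,x]).astype(np.uint8)
    cs=max(cv2.findContours(m,cv2.RETR_EXTERNAL,cv2.CHAIN_APPROX_NONE)[0],key=len)[:,0]
    return (cs+.5)/k-.5+[u0,v0],bg
E
cat > f0.py <<'E'
from h import *
t=np.load("top0.npz");s=np.load("side0.npz")
for n,seed,ss,yaw in [("large",(198,167),(287,180),-.35),("small",(122,213),(225,158),.7),("rand",(268,215),(262,227),.4),("top",(428,213),(300,325),-.1)]:
    poly,h=PARTS[n];x0=None
    for d,sd,nm in((t,seed,"t"),(s,ss,"s")):
        u,v=sd;e,bg=edges(d["image"],(u-35,v-30,u+40,v+35),sd)
        P=plane(d,e,h)[:,:2]
        if x0 is None: x0=[*P.mean(0),yaw]
        r=min((fit(P,poly,[P[:,0].mean(),P[:,1].mean(),x0[2]+k]) for k in(-.6,0,.6)),key=lambda r:r[1]);print(n,nm,len(e),r[0].round(3),round(r[1],2),round(bg))
        if nm=="t":x0=r[0][:3]
E
python3 f0.py
```

```text
large t 439 [ 5.82534e+02  1.75307e+02 -3.24000e-01 -3.60000e-02] 0.94 23
large s 200 [ 5.76156e+02  1.60982e+02 -4.41000e-01  2.03700e+00] 4.38 62
small t 952 [485.767 339.455  -0.678 -43.238] 10.49 33
small s 384 [ 4.38247e+02  3.23726e+02 -4.28000e-01 -4.61500e+00] 4.77 36
rand t 473 [ 4.6702e+02 -1.0976e+01  4.1100e-01  3.4600e-01] 0.29 40
rand s 345 [ 4.67807e+02 -1.27440e+01  4.08000e-01  9.15000e-01] 0.36 32
top t 309 [ 4.42748e+02 -3.29057e+02 -2.88000e-01 -1.49800e+00] 0.52 14
top s 1143 [ 4.28004e+02 -3.40286e+02 -2.90000e-01 -4.88300e+01] 8.78 31
```

Request:
arm_command:
  commands:
    - [[40,-35,0,0,85],[80,-70,0,0,85],[120,-105,0,0,85],[150,-140,0,0,85],[180,-170,0,0,85]]

```text
time: 0.52
ee_pos: [383.9, 383.2, 231.0]
orientation: [[-0.916, 0.401, -0.0], [0.401, 0.916, -0.0], [0.0, -0.0, -1.0]]
wrist_force: [1.0, 0.1, -0.2]
finger_gap: 0.997
gripper_force: 0.0
```

Request:
arm_command:
  commands:
    - [[35,-35,0,0,85],[50,-50,0,0,85],[60,-55,0,0,85],[60,-55,0,0,85],[60,-55,0,0,85]]

```text
time: 0.93
ee_pos: [443.0, 329.7, 230.9]
orientation: [[-0.916, 0.402, -0.001], [0.402, 0.916, -0.0], [0.001, -0.001, -1.0]]
wrist_force: [-0.4, -0.1, -0.9]
finger_gap: 0.991
gripper_force: 0.0
```

```bash
cat > snap.py <<'E'
import sys;from cell import manip,optics
import numpy as np,cv2
n=sys.argv[1];s=manip.state();d=optics.get_image("wrist");d={k:v for k,v in d.items()}
d["R"]=s["orientation"];d["p"]=s["ee_pos"];np.savez(n+".npz",**d)
cv2.imwrite(f"pics/{n}.png",d["image"][:,:,::-1]);print(n,s["time"],s["ee_pos"].round(1),s["wrist_force"].round(1))
E
python3 snap.py w1; python3 -c "
import numpy as np;d=np.load('w1.npz');print(d['fx'],d['cx'],d['cy'],d['mount'].round(3),d['R'].round(3))"
```

```text
w1 0.9333 [443.  329.7 230.9] [-0.4 -0.1 -0.9]
325.19226210127806 280.8306510208323 204.57301426446486 [[ 0.00000e+00  9.52000e-01  3.06000e-01  7.81230e+01]
 [ 1.00000e+00  0.00000e+00 -1.00000e-03  1.01100e+00]
 [-1.00000e-03  3.06000e-01 -9.52000e-01 -1.42198e+02]
 [ 0.00000e+00  0.00000e+00  0.00000e+00  1.00000e+00]] [[-0.916  0.402 -0.001]
 [ 0.402  0.916 -0.   ]
 [ 0.001 -0.001 -1.   ]]
```

View pics/w1.png

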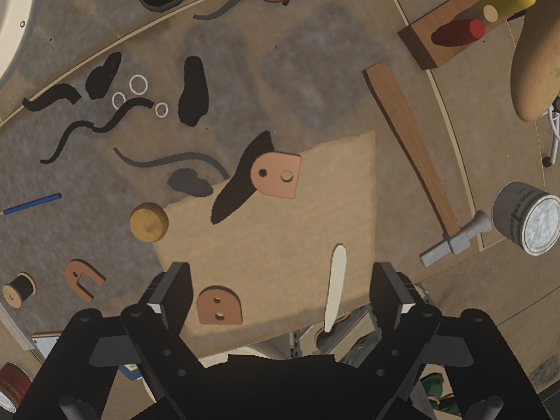

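The wrist view shows the small lift at (275,173) under the gripper, the large lift at (219,307), the rand at (85,280), the wax at (149,222) and the spool at (19,290). Next stop is over the rand, with the tool x axis along the rand's −x.

Request:
arm_command:
  commands:
    - [[12,-39,-10,0.12,85],[24,-78,-20,0.24,85],[36,-117,-30,0.36,85],[48,-156,-40,0.48,85],[60,-195,-50,0.6,85]]

```text
time: 1.4
ee_pos: [494.9, 160.3, 187.6]
orientation: [[-0.991, -0.137, 0.0], [-0.137, 0.991, 0.0], [-0.0, 0.0, -1.0]]
wrist_force: [0.6, 1.2, 0.0]
finger_gap: 0.995
gripper_force: 0.0
```

Request:
arm_command:
  commands:
    - [[12,-39,-20,0.11,85],[24,-78,-50,0.22,85],[35,-115,-70,0.22,85],[35,-115,-70,0.22,85],[35,-115,-70,0.22,85]]

```text
time: 1.82
ee_pos: [529.8, 44.0, 115.5]
orientation: [[-0.94, -0.342, -0.003], [-0.342, 0.94, -0.0], [0.003, 0.001, -1.0]]
wrist_force: [-0.4, 0.7, 0.4]
finger_gap: 0.998
gripper_force: 0.0
```

```bash
cat >> h.py <<'E'
def wl(n):
    d=dict(np.load(n+".npz"));T=np.eye(4);T[:3,:3]=d["R"];T[:3,3]=d["p"];d["extrinsics"]=T@d["mount"];return d
def wproj(d,P):
    E=d["extrinsics"];c=(np.asarray(P,float)-E[:3,3])@E[:3,:3];c=c*[1,-1,-1]
    rho=np.hypot(c[...,0],c[...,1])+1e-9;k=np.arctan2(rho,c[...,2])*d["fx"]/rho
    return d["cx"]+c[...,0]*k,d["cy"]+c[...,1]*k
def ortho(d,c,z,half=50,m=.25,fish=True):
    "top-down picture, row 0 = +y side, col = x"
    a=np.arange(-half,half,m);X,Y=np.meshgrid(c[0]+a,c[1]-a)
    P=np.stack([X,Y,np.full_like(X,z)],-1)
    u,v=wproj(d,P) if fish else proj(d,P.reshape(-1,3)).T.reshape(2,*X.shape)
    return cv2.remap(d["image"],u.astype(np.float32),v.astype(np.float32),cv2.INTER_CUBIC)
def locate(d,n,x0,z=None,half=50,m=.25,fish=True,zbase=0):
    poly,h=PARTS[n];z=zbase+h if z is None else z
    for it in range(2):
        o=ortho(d,x0[:2],z,half,m,fish)
        c,s=np.cos(x0[2]),np.sin(x0[2]);q=poly@np.array([[c,s],[-s,c]]);px=np.c_[(q[:,0]+half)/m,(half-q[:,1])/m].round().astype(np.int32)
        f=np.zeros(o.shape[:2],np.uint8);cv2.fillPoly(f,[px],1)
        g=(14-8*it)/m;K=lambda r:cv2.getStructuringElement(2,(int(r)*2+1,)*2)
        M=np.where(f>0,3,2).astype(np.uint8);M[cv2.dilate(f,K(g))==0]=0;M[cv2.erode(f,K(min(g,3/m)))>0]=3
        cv2.grabCut(cv2.cvtColor(o,cv2.COLOR_RGB2BGR),M,None,np.zeros((1,65)),np.zeros((1,65)),4,cv2.GC_INIT_WITH_MASK)
        b=((M==1)|(M==3)).astype(np.uint8)
        cs=max(cv2.findContours(b,cv2.RETR_EXTERNAL,cv2.CHAIN_APPROX_NONE)[0],key=len)[::3,0]
        P=np.c_[x0[0]-half+cs[:,0]*m,x0[1]+half-cs[:,1]*m]
        r=fit(P,poly,x0[:3]);x0=r[0]
    c,s=np.cos(x0[2]),np.sin(x0[2]);return r,o,cs
E
python3 snap.py w2
python3 - <<'E'
from h import *
d=wl("w2");print(d["R"].round(4).tolist(),d["extrinsics"][:3,3].round(1))
r,o,cs=locate(d,"rand",[467,-11,.41]);print(r[0].round(3),r[1])
t=dict(np.load("top0.npz"));
for n,x0 in dict(rand=[467,-11,.41],large=[578,174,-.35],small=[458,325,1.0],top=[453,-334,-.1]).items():
    r,o2,_=locate(t,n,x0,fish=False);print(n,r[0].round(3),round(r[1],2))
cv2.drawContours(o,[cs[:,None]],-1,(0,0,255),1);cv2.imwrite("pics/r2.png",np.hstack([o,o2])[:,:,::-1])
E
```

```text
w2 1.8167 [529.8  44.  115.5] [-0.4  0.7  0.4]
[[-0.9398, -0.3417, -0.0033], [-0.3417, 0.9398, -0.0003], [0.0032, 0.0009, -1.0]] [457.2  18.1 257.9]
[ 4.67882e+02 -1.02390e+01  4.09000e-01  5.55000e-01] 0.21187027083021012
rand [ 4.66994e+02 -1.10300e+01  4.11000e-01 -9.00000e-02] 0.34
large [ 5.78687e+02  1.73356e+02 -3.50000e-01 -8.00000e-01] 0.49
small [441.502 321.798   1.004  -1.717] 0.57
top [ 4.42156e+02 -3.29196e+02 -2.64000e-01 -1.49500e+00] 0.43
```

View pics/r2.png

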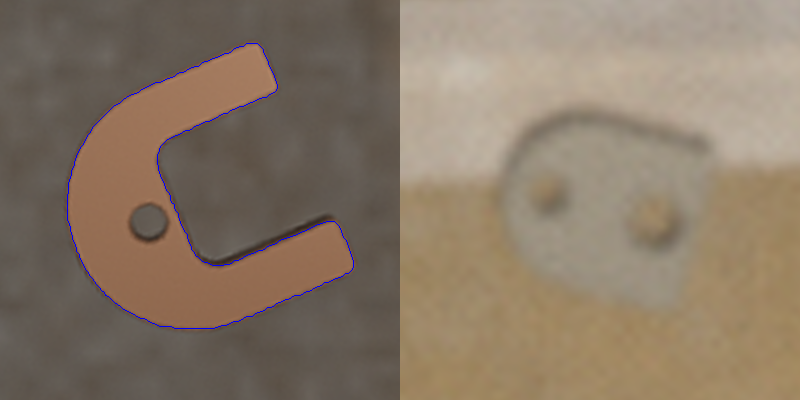

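The left crop shows the rand outlined cleanly by the wrist fit, and the top, side and wrist views agree within about 2 mm. Approaching the rand.

Request:
arm_command:
  commands:
    - [[-28,-26,-20,0.06,80],[-56,-52,-40,0.06,80],[-56,-52,-70,0.06,80],[-56,-52,-85,0.06,80],[-56,-52,-85,0.06,80]]

```text
time: 2.28
ee_pos: [472.7, -5.1, 30.9]
orientation: [[-0.917, -0.399, -0.003], [-0.399, 0.917, 0.001], [0.003, 0.002, -1.0]]
wrist_force: [-0.4, -0.2, -0.5]
finger_gap: 0.938
gripper_force: 0.0
```

Run:
```python
from cell import manip;import numpy as np
s=manip.state();p=s["ee_pos"];R=s["orientation"];print(p.round(2),np.arctan2(-R[1,0],-R[0,0]),s["finger_gap"]*85.4)
d=p[:2]-[467.9,-10.2];c,q=np.cos(.409),np.sin(.409);print("in part frame",d@[c,q],d@[-q,c])
```

```text
[472.7   -5.06  30.86] 0.4109342549402258 80.14419417607218
in part frame 6.451802559161119 2.8109385603007984
```

Request:
arm_command:
  commands:
    - [[1,-2.5,-15,0,80],[1,-2.5,-30,0,80],[1,-2.5,-34,0,80],[1,-2.5,-34,0,80],[1,-2.5,-34,0,40]]

```text
time: 2.7
ee_pos: [476.1, -8.4, 0.0]
orientation: [[-0.917, -0.4, 0.001], [-0.4, 0.917, -0.0], [-0.001, -0.001, -1.0]]
wrist_force: [0.4, 0.4, -0.5]
finger_gap: 0.819
gripper_force: 0.0
```

Request:
arm_command:
  commands:
    - [[0,0,0,0,20],[0,0,0,0,20],[0,0,0,0,20],[0,0,0,0,20],[0,0,0,0,20]]

```text
time: 3.12
ee_pos: [476.3, -8.7, 0.9]
orientation: [[-0.917, -0.399, 0.002], [-0.399, 0.917, 0.0], [-0.002, -0.001, -1.0]]
wrist_force: [-7.6, 4.3, 19.2]
finger_gap: 0.705
gripper_force: 60.3
```

The fingertips touched the table at 19 N, so I'll open, rise 4 mm and regrip.

Request:
arm_command:
  commands:
    - [[0,0,0,0,76],[0,0,2,0,76],[0,0,4,0,76],[0,0,4,0,76],[0,0,4,0,76]]

```text
time: 3.53
ee_pos: [475.6, -9.1, 3.2]
orientation: [[-0.917, -0.399, 0.001], [-0.399, 0.917, -0.0], [-0.0, -0.0, -1.0]]
wrist_force: [-1.3, -0.2, -0.1]
finger_gap: 0.891
gripper_force: 0.0
```

Request:
arm_command:
  commands:
    - [[0,0,0,0,76],[0,0,0,0,76],[0,0,0,0,76],[0,0,0,0,30],[0,0,0,0,20]]

```text
time: 3.95
ee_pos: [476.4, -9.2, 3.9]
orientation: [[-0.917, -0.398, 0.002], [-0.398, 0.917, -0.0], [-0.002, -0.001, -1.0]]
wrist_force: [-20.3, 9.5, 75.3]
finger_gap: 0.627
gripper_force: 37.0
```

Request:
arm_command:
  commands:
    - [[0,0,0,0,20],[0,0,0,0,20],[0,0,0,0,20],[0,0,0,0,20],[0,0,0,0,20]]

```text
time: 4.37
ee_pos: [480.4, -11.1, 7.3]
orientation: [[-0.917, -0.399, 0.011], [-0.399, 0.917, -0.004], [-0.009, -0.009, -1.0]]
wrist_force: [4.0, -12.7, 50.0]
finger_gap: 0.235
gripper_force: 25.1
```

The tips were riding on top of the rand, so my swing estimate was right and the TCP must go below z=0. Opening, rising and looking again.

Request:
arm_command:
  commands:
    - [[0,0,10,0,85],[0,0,40,0,85],[25,10,70,0,85],[50,20,100,0,85],[50,20,100,0,85]]

```text
time: 4.78
ee_pos: [530.8, 11.7, 108.8]
orientation: [[-0.917, -0.399, 0.009], [-0.399, 0.917, -0.001], [-0.008, -0.004, -1.0]]
wrist_force: [2.0, 0.1, 1.6]
finger_gap: 0.926
gripper_force: 0.0
```

Request:
arm_command:
  commands:
    - [[0,0,0,0,85],[0,0,0,0,85],[0,0,0,0,85],[0,0,0,0,85],[0,0,0,0,85]]

```text
time: 5.2
ee_pos: [524.8, 10.8, 102.1]
orientation: [[-0.917, -0.398, -0.001], [-0.398, 0.917, 0.0], [0.001, 0.001, -1.0]]
wrist_force: [-0.3, -1.0, -0.6]
finger_gap: 0.996
gripper_force: 0.0
```

```bash
python3 snap.py w3
cat > plan.py <<'E'
import sys;from h import *;from cell import manip
# plan.py snap part x y yaw : fitted pose, and tool pose in the part frame
n,part=sys.argv[1:3];d=wl(n);r,o,cs=locate(d,part,[float(a) for a in sys.argv[3:6]])
x=r[0];print("pose",x.round(3),"res",round(r[1],2))
s=manip.state();p=s["ee_pos"];R=s["orientation"];w=x[2]+(np.pi if len(sys.argv)<7 else 0)
print("tool",p.round(2),"to grip at +6: shift",(x[:2]+6*np.array([np.cos(x[2]),np.sin(x[2])])-p[:2]).round(1),"turn",round((w-np.arctan2(R[1,0],R[0,0])+np.pi)%(2*np.pi)-np.pi,3))
cv2.drawContours(o,[cs[:,None]],-1,(0,0,255),1);cv2.imwrite(f"pics/{n}_f.png",o[:,:,::-1])
E
python3 plan.py w3 rand 468 -10 .41
```

```text
w3 5.2 [524.8  10.8 102.1] [-0.3 -1.  -0.6]
pose [ 4.68145e+02 -1.16730e+01  3.86000e-01  3.56000e-01] res 0.33
tool [524.97  10.71 102.31] to grip at +6: shift [-51.3 -20.1] turn -0.024
```

Request:
arm_command:
  commands:
    - [[-25,-10,-30,-0.024,80],[-51.3,-20.1,-60,-0.024,80],[-51.3,-20.1,-95,-0.024,80],[-51.3,-20.1,-106.5,-0.024,80],[-51.3,-20.1,-106.5,-0.024,80]]

```text
time: 5.67
ee_pos: [471.9, -9.1, -6.4]
orientation: [[-0.927, -0.376, -0.005], [-0.376, 0.927, 0.001], [0.004, 0.002, -1.0]]
wrist_force: [-0.2, 0.6, -0.7]
finger_gap: 0.938
gripper_force: 0.0
```

Request:
arm_command:
  commands:
    - [[0,0,0,0,80],[0,0,0,0,80],[0,0,0,0,80],[0,0,0,0,80],[0,0,0,0,80]]

```text
time: 6.08
ee_pos: [474.6, -9.2, -2.9]
orientation: [[-0.926, -0.377, 0.001], [-0.377, 0.926, -0.0], [-0.001, -0.001, -1.0]]
wrist_force: [-0.0, -0.7, 0.0]
finger_gap: 0.938
gripper_force: 0.0
```

Request:
arm_command:
  commands:
    - [[0,0,-1,0,60],[0,0,-1,0,30],[0,0,-1,0,20],[0,0,-1,0,20],[0,0,-1,0,20]]

```text
time: 6.5
ee_pos: [474.4, -9.2, -4.0]
orientation: [[-0.926, -0.377, 0.001], [-0.377, 0.926, -0.0], [-0.0, -0.0, -1.0]]
wrist_force: [-5.3, 0.5, 14.6]
finger_gap: 0.725
gripper_force: 62.7
```

Request:
arm_command:
  commands:
    - [[0,0,0,0,20],[0,0,0,0,20],[0,0,0,0,20],[0,0,0,0,20],[0,0,0,0,20]]

```text
time: 6.92
ee_pos: [474.4, -9.2, -4.0]
orientation: [[-0.926, -0.377, 0.001], [-0.377, 0.926, -0.0], [-0.0, -0.0, -1.0]]
wrist_force: [-5.6, 0.9, 13.5]
finger_gap: 0.726
gripper_force: 62.7
```

The rand is gripped with a 62 mm gap at 63 N. Lifting and carrying it to look at the jig.

Request:
arm_command:
  commands:
    - [[0,0,25,0,20],[0,0,60,0,20],[20,-20,95,-0.1,20],[45,-50,120,-0.2,20],[70,-80,120,-0.3,20]]

```text
time: 7.33
ee_pos: [543.5, -86.5, 120.1]
orientation: [[-0.997, -0.083, 0.006], [-0.083, 0.997, -0.002], [-0.006, -0.002, -1.0]]
wrist_force: [0.2, 0.2, 0.3]
finger_gap: 0.726
gripper_force: 66.8
```

Request:
arm_command:
  commands:
    - [[25,-30,0,-0.1,20],[55,-65,0,-0.18,20],[80,-95,0,-0.18,20],[96,-114,0,-0.18,20],[96,-114,0,-0.18,20]]

```text
time: 7.75
ee_pos: [639.4, -204.0, 113.8]
orientation: [[-0.995, 0.097, -0.0], [0.097, 0.995, -0.001], [0.0, -0.001, -1.0]]
wrist_force: [0.3, -0.5, -0.5]
finger_gap: 0.724
gripper_force: 66.8
```

Request:
arm_command:
  commands:
    - [[0,0,0,0,20],[0,0,0,0,20],[0,0,0,0,20],[0,0,0,0,20],[0,0,0,0,20]]

```text
time: 8.17
ee_pos: [637.3, -199.4, 115.4]
orientation: [[-0.996, 0.093, 0.0], [0.093, 0.996, -0.0], [-0.0, -0.0, -1.0]]
wrist_force: [-0.6, 0.1, -0.8]
finger_gap: 0.724
gripper_force: 66.8
```

```bash
python3 snap.py j1
python3 - <<'E'
from h import *
d=wl("j1");print(d["R"].round(4).tolist(),d["extrinsics"][:3,3].round(1))
a=ortho(d,(580,-195),18,half=75,m=.375);b=ortho(d,(580,-195),58,half=37.5,m=.1875)
cv2.imwrite("pics/j1_o.png",np.hstack([a,b])[:,:,::-1])
E
```

```text
j1 8.1667 [ 637.3 -199.4  115.4] [-0.6  0.1 -0.8]
[[-0.9956, 0.0933, 0.0004], [0.0933, 0.9956, -0.0003], [-0.0004, -0.0002, -1.0]] [ 559.9 -191.2  257.6]
```

View pics/j1_o.png

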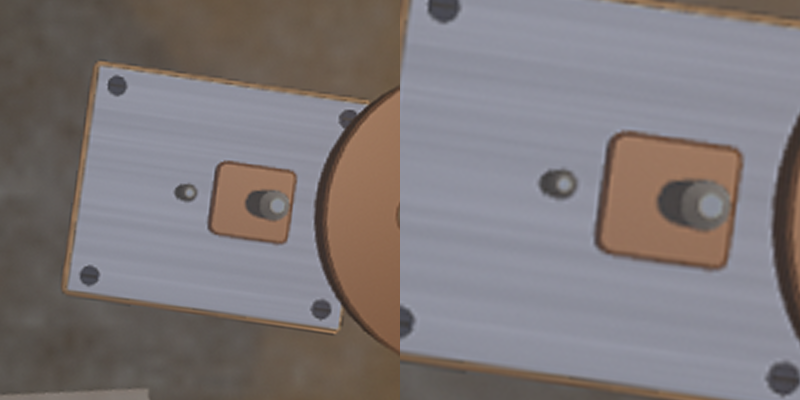

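View pics/j1.png

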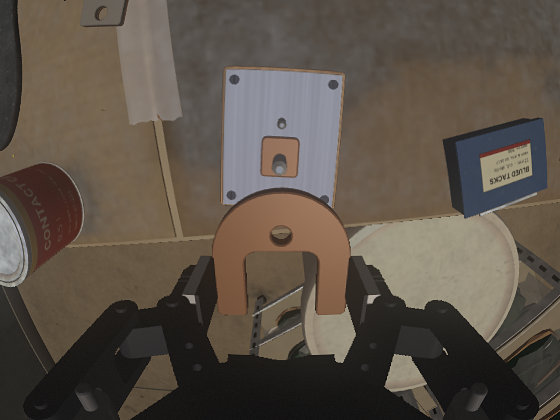

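The raw view shows the jig with its thin pin at (281,124) and thick pin at (280,163), and the held rand with its hole at (281,235). Now refining the pin tips and the rand's pose in the hand.

```bash
cat >> h.py <<'E'
def pins(d,g=((573.2,-192),(600.6,-196.1)),z=58,show=None):
    out=[]
    for c in g:
        o=ortho(d,c,z,half=6,m=.1);v=cv2.cvtColor(o,cv2.COLOR_RGB2GRAY).astype(float);v=cv2.GaussianBlur(v,(0,0),4)
        hi=v[50:70,50:70].max();m=(v>.5*(hi+np.median(v))).astype(np.uint8);n,l,st,ce=cv2.connectedComponentsWithStats(m)
        k=l[60,60] or 1+np.argmin(np.hypot(*(ce[1:]-60).T));out.append([c[0]-6+ce[k][0]*.1,c[1]+6-ce[k][1]*.1,st[k,4]*.01])
        if show is not None: show.append(o)
    a,b=np.array(out);e=b[:2]-a[:2];return np.array(out),(a+b)[:2]/2,np.arctan2(e[1],e[0]),np.hypot(*e)
def intool(d,x):
    R,p=d["R"],d["p"];q=R[:2,:2].T@(np.array(x[:2])-p[:2]);return q,x[2]-np.arctan2(R[1,0],R[0,0])
E
python3 - <<'E'
from h import *
d=wl("j1");sh=[];r=pins(d,show=sh);print(*[np.round(a,3) for a in r])
th=r[2];c=np.array([637.3,-199.4])
x0=[637.3-8,-199.4,-.093]
f,o,cs=locate(d,"rand",x0,zbase=119.4);print(f[0].round(3),round(f[1],2),intool(d,f[0]))
cv2.drawContours(o,[cs[:,None]],-1,(0,0,255),1)
cv2.imwrite("pics/j1p.png",np.hstack([o]+[cv2.resize(s,(400,400)) for s in sh])[:,:,::-1])
# rand hole by plane at top face
E
```

```text
[[ 5.73200e+02 -1.91871e+02  7.00000e-02]
 [ 6.00892e+02 -1.95882e+02  1.44000e+01]] [ 587.046 -193.877] -0.144 27.981
[ 6.28802e+02 -1.97621e+02 -9.00000e-02  6.80000e-02] 0.62 (array([8.63279546, 0.94877596]), np.float64(-3.1383294212588737))
```

```bash
python3 -c "
import cv2;i=cv2.imread('pics/j1p.png');cv2.imwrite('pics/j1q.png',cv2.resize(i,(800,267)))"
```

```text
(no output)
```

View pics/j1q.png

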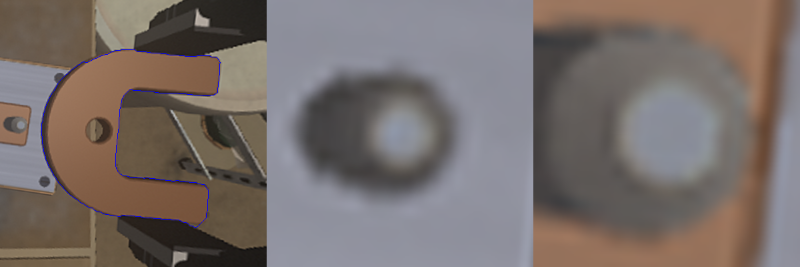

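Pins found at (573.2,−191.9) and (600.9,−195.9), 28.0 mm apart. To separate out the wrist camera's mount error, I'll view the pins again at a different yaw.

Request:
arm_command:
  commands:
    - [[-6,-7,0,-0.12,20],[-12,-14,0,-0.24,20],[-18,-21,0,-0.36,20],[-24,-28,0,-0.48,20],[-29,-34,0,-0.6,20]]

```text
time: 8.63
ee_pos: [608.1, -234.1, 115.2]
orientation: [[-0.765, 0.644, 0.0], [0.644, 0.765, -0.0], [-0.0, -0.0, -1.0]]
wrist_force: [-0.4, 0.6, -0.7]
finger_gap: 0.723
gripper_force: 66.8
```

Request:
arm_command:
  commands:
    - [[-6,-7,0,-0.12,20],[-12,-14,0,-0.24,20],[-18,-21,0,-0.36,20],[-24,-28,0,-0.48,20],[-28,-34,0,-0.6,20]]

```text
time: 9.05
ee_pos: [580.0, -268.2, 115.2]
orientation: [[-0.268, 0.964, 0.0], [0.964, 0.268, -0.0], [-0.0, 0.0, -1.0]]
wrist_force: [0.7, -0.5, -0.1]
finger_gap: 0.722
gripper_force: 66.8
```

Request:
arm_command:
  commands:
    - [[0,0,0,0,20],[0,0,0,0,20],[0,0,0,0,20],[0,0,0,0,20],[0,0,0,0,20]]

```text
time: 9.47
ee_pos: [580.8, -267.6, 115.0]
orientation: [[-0.276, 0.961, -0.0], [0.961, 0.276, 0.0], [0.0, -0.0, -1.0]]
wrist_force: [-0.4, 0.7, -0.3]
finger_gap: 0.722
gripper_force: 66.8
```

```bash
python3 snap.py j2
python3 - <<'E'
from h import *
a,b=wl("j1"),wl("j2");ra,rb=pins(a),pins(b)
for r in(ra,rb):print(*[np.round(q,3) for q in r])
# unknown true thick pin P and tool offset e:  meas = P + R e
A=np.vstack([np.hstack([np.eye(2),d["R"][:2,:2]]) for d in(a,b)])
for k in(0,1):print(np.linalg.solve(A,np.r_[ra[0][k,:2],rb[0][k,:2]]).round(2))
E
```

```text
j2 9.4667 [ 580.8 -267.6  115. ] [-0.4  0.7 -0.3]
[[ 5.73200e+02 -1.91871e+02  7.00000e-02]
 [ 6.00892e+02 -1.95882e+02  1.44000e+01]] [ 587.046 -193.877] -0.144 27.981
[[ 5.73200e+02 -1.91800e+02  5.00000e-02]
 [ 6.00980e+02 -1.95901e+02  1.34600e+01]] [ 587.09 -193.85] -0.147 28.081
[ 5.7325e+02 -1.9184e+02  5.0000e-02 -4.0000e-02]
[ 6.0092e+02 -1.9596e+02  4.0000e-02  7.0000e-02]
```

The two yaws agree: mount error is about 0.1 mm and the thick pin is at (600.9,−196.0). That puts the jig at (587.07,−193.92) with yaw −0.146. Turning the rand in over the pins.

Request:
arm_command:
  commands:
    - [[3,15,0,0.12,20],[6,30,0,0.24,20],[9,45,0,0.36,20],[12,60,0,0.48,20],[13.6,72.1,0,0.6,20]]

```text
time: 9.93
ee_pos: [594.4, -194.7, 114.9]
orientation: [[-0.773, 0.634, -0.0], [0.634, 0.773, 0.0], [0.0, 0.0, -1.0]]
wrist_force: [-0.6, -0.3, -0.3]
finger_gap: 0.723
gripper_force: 66.8
```

Request:
arm_command:
  commands:
    - [[0,0,0,0.12,20],[0,0,0,0.24,20],[0,0,0,0.36,20],[0,0,-10,0.48,20],[0,0,-25,0.545,20]]

```text
time: 10.35
ee_pos: [594.9, -196.0, 91.0]
orientation: [[-0.99, 0.14, 0.002], [0.14, 0.99, -0.001], [-0.003, -0.001, -1.0]]
wrist_force: [0.1, -0.1, 0.2]
finger_gap: 0.721
gripper_force: 66.8
```

Request:
arm_command:
  commands:
    - [[0,0,-8,0,20],[0,0,-20,0,20],[0,0,-25,0,20],[0,0,-25,0,20],[0,0,-25,0,20]]

```text
time: 10.77
ee_pos: [594.1, -196.0, 65.0]
orientation: [[-0.989, 0.15, -0.0], [0.15, 0.989, -0.0], [0.0, -0.0, -1.0]]
wrist_force: [-0.3, -0.1, -0.0]
finger_gap: 0.728
gripper_force: 66.8
```

```bash
cat > st.py <<'E'
from cell import manip;import numpy as np
a=[manip.state() for _ in range(2)];s=a[-1];R=s["orientation"];print(s["time"],s["ee_pos"].round(2),"psi-pi",round(np.arctan2(-R[1,0],-R[0,0]),4),s["wrist_force"].round(1),round(s["finger_gap"]*85.4,1))
E
python3 st.py
```

```text
10.7667 [ 594.14 -195.96   64.97] psi-pi -0.1502 [-0.3 -0.1 -0. ] 62.2
```

Request:
arm_command:
  commands:
    - [[0.3,0.4,-6,0,20],[0.3,0.4,-12,0,20],[0.3,0.4,-18,0,20],[0.3,0.4,-24,0,20],[0.3,0.4,-28,0,20]]

```text
time: 11.18
ee_pos: [594.1, -195.4, 35.9]
orientation: [[-0.989, 0.149, -0.001], [0.149, 0.989, 0.0], [0.001, 0.0, -1.0]]
wrist_force: [-0.0, -0.1, -0.5]
finger_gap: 0.727
gripper_force: 66.8
```

Request:
arm_command:
  commands:
    - [[0,0,-5,0,20],[0,0,-11,0,20],[0,0,-16,0,20],[0,0,-20,0,20],[0,0,-21,0,20]]

```text
time: 11.6
ee_pos: [594.1, -195.4, 15.0]
orientation: [[-0.989, 0.149, -0.001], [0.149, 0.989, 0.0], [0.001, 0.0, -1.0]]
wrist_force: [-0.2, -1.0, -1.0]
finger_gap: 0.721
gripper_force: 66.8
```

The rand slid over the pins with no force. Lowering the last millimetre, releasing, and backing off to look.

Request:
arm_command:
  commands:
    - [[0,0,-0.8,0,20],[0,0,-1,0,20],[0,0,-1,0,76],[0,0,-1,0,76],[0,0,-1,0,76]]

```text
time: 12.02
ee_pos: [594.5, -195.6, 15.2]
orientation: [[-0.989, 0.149, 0.0], [0.149, 0.989, -0.0], [-0.0, -0.0, -1.0]]
wrist_force: [0.0, -0.8, 0.2]
finger_gap: 0.89
gripper_force: 0.0
```

Request:
arm_command:
  commands:
    - [[0,0,0,0,80],[0,0,15,0,80],[0,0,55,0,80],[35,-5,90,0,80],[60,-8,100,0,85]]

```text
time: 12.43
ee_pos: [655.4, -204.1, 120.0]
orientation: [[-0.989, 0.149, 0.004], [0.149, 0.989, -0.002], [-0.004, -0.001, -1.0]]
wrist_force: [0.5, -0.8, 0.8]
finger_gap: 0.99
gripper_force: 0.0
```

Request:
arm_command:
  commands:
    - [[0,0,0,0,85],[0,0,0,0,85],[0,0,0,0,85],[0,0,0,0,85],[0,0,0,0,85]]

```text
time: 12.85
ee_pos: [653.5, -203.4, 114.1]
orientation: [[-0.989, 0.149, -0.001], [0.149, 0.989, 0.0], [0.001, 0.0, -1.0]]
wrist_force: [-0.2, -0.2, 0.7]
finger_gap: 0.994
gripper_force: 0.0
```

```bash
python3 snap.py j3
cat > chk.py <<'E'
import sys;from h import *
n,part,zb=sys.argv[1],sys.argv[2],float(sys.argv[3]);d=wl(n);J=np.array([587.07,-193.92,-.146])
r,o,cs=locate(d,part,J,zbase=zb);x=r[0];c,s=np.cos(J[2]),np.sin(J[2]);e=x[:2]-J[:2]
print("jig-frame err",round(e@[c,s],2),round(e@[-s,c],2),"yaw",round(x[2]-J[2],3),"e",x[3].round(2),"res",round(r[1],2));print(pins(d)[0].round(2))
cv2.drawContours(o,[cs[:,None]],-1,(0,0,255),1);cv2.imwrite(f"pics/{n}_f.png",o[:,:,::-1])
E
python3 chk.py j3 rand 18
```

```text
j3 12.85 [ 653.5 -203.4  114.1] [-0.2 -0.2  0.7]
jig-frame err 0.29 0.57 yaw 0.002 e -0.09 res 0.32
[[ 573.4  -191.86    2.59]
 [ 601.02 -195.87   12.94]]
```

View pics/j3_f.png

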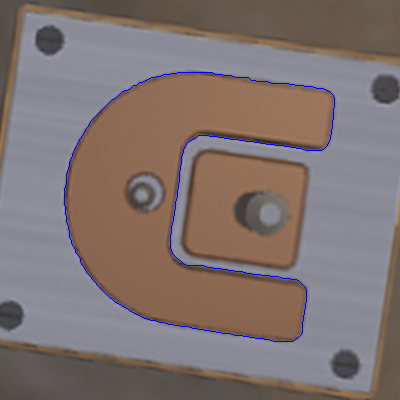

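The rand is home, within 0.3 and 0.6 mm of the jig. Both pins are visible, at (142,193) and (265,212) in the crop. This also shows that gripped parts sit about 1 mm toward tool +y. Next is the large lift.

Request:
arm_command:
  commands:
    - [[-8,40,0,-0.05,85],[-16,80,0,-0.1,85],[-24,120,0,-0.15,85],[-28,160,0,-0.2,85],[-28,200,0,-0.2,85]]

```text
time: 13.32
ee_pos: [625.0, -2.0, 115.0]
orientation: [[-0.938, 0.346, -0.0], [0.346, 0.938, -0.0], [0.0, -0.0, -1.0]]
wrist_force: [0.8, -0.3, 0.1]
finger_gap: 0.995
gripper_force: 0.0
```

Request:
arm_command:
  commands:
    - [[0,40,0,0,85],[0,80,0,0,85],[0,120,0,0,85],[0,150,0,0,85],[0,158,0,0,85]]

```text
time: 13.73
ee_pos: [625.4, 158.7, 114.8]
orientation: [[-0.941, 0.339, -0.0], [0.339, 0.941, 0.001], [0.001, 0.001, -1.0]]
wrist_force: [0.4, 0.4, -0.8]
finger_gap: 0.993
gripper_force: 0.0
```

Request:
arm_command:
  commands:
    - [[0,0,0,0,85],[0,0,0,0,85],[0,0,0,0,85],[0,0,0,0,85],[0,0,0,0,85]]

```text
time: 14.15
ee_pos: [626.5, 153.2, 115.0]
orientation: [[-0.939, 0.343, -0.0], [0.343, 0.939, -0.0], [-0.0, -0.0, -1.0]]
wrist_force: [0.6, 0.1, -0.5]
finger_gap: 0.997
gripper_force: 0.0
```

```bash
python3 snap.py l1; python3 plan.py l1 large 578.7 173.4 -.35
```

```text
l1 14.15 [626.5 153.2 115. ] [ 0.6  0.1 -0.5]
pose [ 5.81559e+02  1.75198e+02 -3.78000e-01  9.00000e-02] res 0.14
tool [626.55 153.42 114.99] to grip at +6: shift [-39.4  19.6] turn -0.027
```

Request:
arm_command:
  commands:
    - [[-20,10,-30,-0.027,80],[-39.4,19.6,-65,-0.027,80],[-39.4,19.6,-100,-0.027,80],[-39.4,19.6,-114,-0.027,80],[-39.4,19.6,-118,-0.027,80]]

```text
time: 14.62
ee_pos: [585.3, 173.4, -6.1]
orientation: [[-0.93, 0.368, -0.004], [0.368, 0.93, -0.001], [0.004, -0.002, -1.0]]
wrist_force: [0.6, -0.2, 1.2]
finger_gap: 0.938
gripper_force: 0.0
```

Request:
arm_command:
  commands:
    - [[0,0,0,0,80],[0,0,0,0,80],[0,0,0,0,80],[0,0,0,0,70],[0,0,0,0,40]]

```text
time: 15.03
ee_pos: [587.7, 174.1, -1.7]
orientation: [[-0.93, 0.367, 0.002], [0.367, 0.93, 0.0], [-0.002, 0.001, -1.0]]
wrist_force: [-13.0, -1.5, 45.1]
finger_gap: 0.708
gripper_force: 54.2
```

Request:
arm_command:
  commands:
    - [[0,0,0,0,20],[0,0,0,0,20],[0,0,0,0,20],[0,0,0,0,20],[0,0,0,0,20]]

```text
time: 15.45
ee_pos: [587.7, 174.0, -1.4]
orientation: [[-0.93, 0.367, 0.002], [0.367, 0.93, -0.0], [-0.002, 0.001, -1.0]]
wrist_force: [-3.2, -2.4, 12.8]
finger_gap: 0.703
gripper_force: 63.2
```

```bash
python3 st.py
```

```text
15.45 [587.69 174.03  -1.44] psi-pi -0.3761 [-3.2 -2.4 12.8] 60.1
```

Gripped (60 mm gap, 63 N). Carrying it to the jig.

Request:
arm_command:
  commands:
    - [[0,0,30,0,20],[0,0,65,0,20],[0,-10,100,0,20],[0,-40,116,0.05,20],[1,-80,116,0.1,20]]

```text
time: 15.87
ee_pos: [589.7, 95.1, 118.2]
orientation: [[-0.963, 0.268, 0.007], [0.268, 0.964, 0.001], [-0.007, 0.003, -1.0]]
wrist_force: [1.7, -0.8, -0.4]
finger_gap: 0.701
gripper_force: 66.0
```

Request:
arm_command:
  commands:
    - [[1,-40,0,0.05,20],[2,-80,0,0.1,20],[3,-120,0,0.13,20],[4,-160,0,0.13,20],[4.8,-200,0,0.13,20]]

```text
time: 16.28
ee_pos: [592.6, -108.0, 113.7]
orientation: [[-0.989, 0.145, 0.001], [0.145, 0.989, -0.0], [-0.001, -0.0, -1.0]]
wrist_force: [0.3, -0.1, -0.0]
finger_gap: 0.702
gripper_force: 66.0
```

Request:
arm_command:
  commands:
    - [[0,-40,0,0,20],[0,-70,0,0,20],[0,-89.9,0,0,20],[0,-89.9,-15,0,20],[0,-89.9,-30,0,20]]

```text
time: 16.7
ee_pos: [593.1, -197.7, 83.7]
orientation: [[-0.989, 0.148, 0.002], [0.148, 0.989, -0.001], [-0.002, -0.001, -1.0]]
wrist_force: [-0.6, -0.1, -1.8]
finger_gap: 0.699
gripper_force: 66.0
```

Request:
arm_command:
  commands:
    - [[0,0,0,0,20],[0,0,0,0,20],[0,0,0,0,20],[0,0,0,0,20],[0,0,0,0,20]]

```text
time: 17.12
ee_pos: [593.2, -195.7, 84.0]
orientation: [[-0.989, 0.145, 0.001], [0.145, 0.989, -0.001], [-0.001, -0.001, -1.0]]
wrist_force: [-0.4, 0.1, -0.7]
finger_gap: 0.704
gripper_force: 66.0
```

```bash
python3 st.py
```

```text
17.1167 [ 593.24 -195.75   83.97] psi-pi -0.1457 [-0.4  0.1 -0.7] 60.1
```

Request:
arm_command:
  commands:
    - [[0.2,-0.1,-10,0,20],[0.2,-0.1,-20,0,20],[0.2,-0.1,-26,0,20],[0.2,-0.1,-31,0,20],[0.2,-0.1,-36,0,20]]

```text
time: 17.53
ee_pos: [592.8, -195.8, 45.9]
orientation: [[-0.989, 0.146, -0.001], [0.146, 0.989, 0.0], [0.001, 0.0, -1.0]]
wrist_force: [-0.4, 0.1, -1.2]
finger_gap: 0.702
gripper_force: 66.0
```

Request:
arm_command:
  commands:
    - [[0,0,-5,0,20],[0,0,-10,0,20],[0,0,-15,0,20],[0,0,-20,0,20],[0,0,-22,0,20]]

```text
time: 17.95
ee_pos: [592.9, -195.9, 24.5]
orientation: [[-0.989, 0.146, -0.0], [0.146, 0.989, 0.0], [0.0, -0.0, -1.0]]
wrist_force: [-12.5, 5.1, 30.0]
finger_gap: 0.703
gripper_force: 69.2
```

The lift seated with 30 N contact at the expected height. Releasing and checking.

Request:
arm_command:
  commands:
    - [[0,0,0.5,0,20],[0,0,0.5,0,76],[0,0,0.5,0,76],[0,0,0.5,0,76],[0,0,0.5,0,76]]

```text
time: 18.37
ee_pos: [593.0, -196.0, 25.4]
orientation: [[-0.989, 0.146, 0.0], [0.146, 0.989, -0.0], [-0.0, -0.0, -1.0]]
wrist_force: [0.5, -0.3, -0.0]
finger_gap: 0.889
gripper_force: 0.0
```

Request:
arm_command:
  commands:
    - [[0,0,0,0,80],[0,0,15,0,80],[0,0,45,0,80],[35,-5,80,0,80],[60,-8,90,0,85]]

```text
time: 18.78
ee_pos: [653.8, -204.4, 119.7]
orientation: [[-0.989, 0.146, 0.003], [0.146, 0.989, -0.002], [-0.003, -0.001, -1.0]]
wrist_force: [0.4, -0.6, 0.9]
finger_gap: 0.993
gripper_force: 0.0
```

Request:
arm_command:
  commands:
    - [[0,0,0,0,85],[0,0,0,0,85],[0,0,0,0,85],[0,0,0,0,85],[0,0,0,0,85]]

```text
time: 19.2
ee_pos: [652.1, -203.8, 114.7]
orientation: [[-0.989, 0.146, -0.001], [0.146, 0.989, 0.0], [0.001, 0.0, -1.0]]
wrist_force: [0.3, 0.3, 0.5]
finger_gap: 0.996
gripper_force: 0.0
```

```bash
python3 snap.py j4;python3 chk.py j4 large 26
```

```text
j4 19.2 [ 652.1 -203.8  114.7] [0.3 0.3 0.5]
jig-frame err 0.21 0.09 yaw 0.001 e -0.01 res 0.13
[[ 573.33 -191.89    2.44]
 [ 601.05 -195.87   15.21]]
```

View pics/j4_f.png

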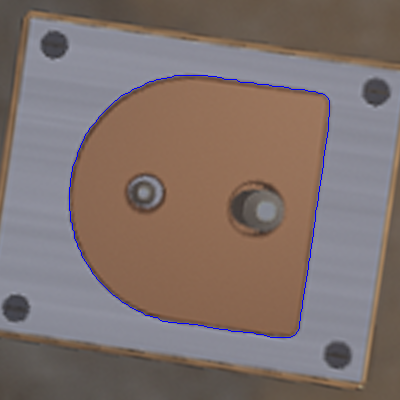

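The large lift is home within 0.2 mm. On to the small lift.

Request:
arm_command:
  commands:
    - [[-11,39,0,0.08,85],[-22,78,0,0.16,85],[-34,117,0,0.24,85],[-46,156,0,0.32,85],[-57,195,0,0.4,85]]

```text
time: 19.67
ee_pos: [594.5, -7.4, 115.3]
orientation: [[-0.967, -0.254, -0.0], [-0.254, 0.967, -0.0], [0.0, 0.0, -1.0]]
wrist_force: [1.1, 1.3, -0.0]
finger_gap: 0.999
gripper_force: 0.0
```

Request:
arm_command:
  commands:
    - [[-11,39,0,0.08,85],[-22,78,0,0.16,85],[-34,117,0,0.24,85],[-46,156,0,0.32,85],[-57,195,0,0.4,85]]

```text
time: 20.08
ee_pos: [537.6, 187.6, 115.5]
orientation: [[-0.791, -0.611, 0.0], [-0.611, 0.791, -0.0], [-0.0, -0.0, -1.0]]
wrist_force: [0.8, 0.7, 0.2]
finger_gap: 0.996
gripper_force: 0.0
```

Request:
arm_command:
  commands:
    - [[-11,39,0,0.08,85],[-22,78,0,0.16,85],[-34,117,0,0.24,85],[-46,156,0,0.32,85],[-58,189,0,0.35,85]]

```text
time: 20.5
ee_pos: [479.6, 377.1, 115.4]
orientation: [[-0.533, -0.846, 0.0], [-0.846, 0.533, 0.0], [-0.0, 0.0, -1.0]]
wrist_force: [0.2, -0.8, -0.9]
finger_gap: 0.996
gripper_force: 0.0
```

Request:
arm_command:
  commands:
    - [[0,0,0,0,85],[0,0,0,0,85],[0,0,0,0,85],[0,0,0,0,85],[0,0,0,0,85]]

```text
time: 20.92
ee_pos: [481.5, 374.0, 115.5]
orientation: [[-0.539, -0.843, 0.0], [-0.843, 0.539, -0.0], [0.0, -0.0, -1.0]]
wrist_force: [-0.5, -0.2, 0.2]
finger_gap: 0.995
gripper_force: 0.0
```

```bash
python3 snap.py s1;python3 plan.py s1 small 445 322 1.0; python3 plan.py s1 small 458 325 1.0
```

```text
s1 20.9167 [481.5 374.  115.5] [-0.5 -0.2  0.2]
pose [ 4.42805e+02  3.23068e+02  1.00700e+00 -9.60000e-02] res 0.43
tool [481.48 374.06 115.52] to grip at +6: shift [-35.5 -45.9] turn 0.005
pose [4.42872e+02 3.23202e+02 9.99000e-01 7.40000e-02] res 0.24
tool [481.48 374.06 115.52] to grip at +6: shift [-35.4 -45.8] turn -0.003
```

View pics/s1_f.png

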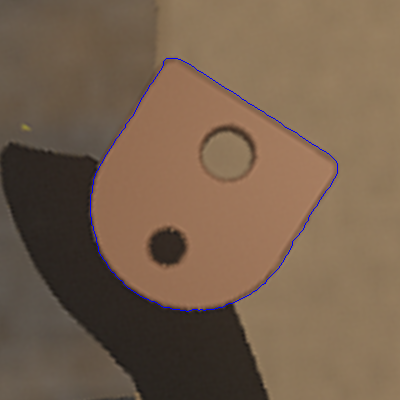

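The small lift is cleanly outlined, with its big hole at (228,154) on the straight-edge side. Gripping it.

Request:
arm_command:
  commands:
    - [[-18,-23,-30,0,76],[-35.4,-45.8,-65,0,76],[-35.4,-45.8,-100,0,76],[-35.4,-45.8,-112,0,76],[-35.4,-45.8,-116,0,76]]

```text
time: 21.38
ee_pos: [445.1, 328.3, -2.3]
orientation: [[-0.538, -0.843, -0.003], [-0.843, 0.538, -0.002], [0.003, 0.001, -1.0]]
wrist_force: [0.5, 0.5, -1.0]
finger_gap: 0.89
gripper_force: 0.0
```

Request:
arm_command:
  commands:
    - [[0,0,0,0,76],[0,0,0,0,76],[0,0,0,0,76],[0,0,0,0,60],[0,0,0,0,30]]

```text
time: 21.8
ee_pos: [446.2, 329.7, 0.4]
orientation: [[-0.537, -0.844, 0.001], [-0.844, 0.537, 0.001], [-0.001, -0.001, -1.0]]
wrist_force: [0.5, -0.4, -0.0]
finger_gap: 0.627
gripper_force: 0.0
```

Request:
arm_command:
  commands:
    - [[0,0,0,0,15],[0,0,0,0,15],[0,0,0,0,15],[0,0,0,0,15],[0,0,0,0,15]]

```text
time: 22.22
ee_pos: [446.1, 329.7, 0.8]
orientation: [[-0.537, -0.844, 0.002], [-0.844, 0.537, 0.001], [-0.002, -0.001, -1.0]]
wrist_force: [-2.9, -2.1, 13.3]
finger_gap: 0.588
gripper_force: 60.6
```

```bash
python3 st.py
```

```text
22.2167 [446.13 329.7    0.84] psi-pi 1.004 [-2.9 -2.1 13.3] 50.2
```

Gripped (50 mm gap). Carrying it to the jig.

Request:
arm_command:
  commands:
    - [[0,0,30,0,15],[0,0,65,0,15],[0,0,100,0,15],[10,-35,116,-0.08,15],[20,-70,116,-0.16,15]]

```text
time: 22.63
ee_pos: [467.0, 260.2, 120.2]
orientation: [[-0.665, -0.747, 0.006], [-0.747, 0.665, 0.002], [-0.006, -0.003, -1.0]]
wrist_force: [0.6, -0.0, -0.2]
finger_gap: 0.584
gripper_force: 63.5
```

Request:
arm_command:
  commands:
    - [[11,-39,0,-0.08,15],[22,-78,0,-0.16,15],[33,-117,0,-0.24,15],[44,-156,0,-0.32,15],[55,-195,0,-0.4,15]]

```text
time: 23.05
ee_pos: [520.9, 62.4, 116.1]
orientation: [[-0.905, -0.426, 0.001], [-0.426, 0.905, -0.0], [-0.001, -0.001, -1.0]]
wrist_force: [1.9, 0.3, -0.7]
finger_gap: 0.584
gripper_force: 63.5
```

Request:
arm_command:
  commands:
    - [[11,-39,0,-0.1,15],[22,-78,0,-0.2,15],[33,-117,0,-0.3,15],[44,-156,0,-0.4,15],[55,-195,0,-0.5,15]]

```text
time: 23.47
ee_pos: [575.9, -132.9, 116.0]
orientation: [[-0.998, 0.061, 0.001], [0.061, 0.998, -0.0], [-0.001, -0.0, -1.0]]
wrist_force: [0.8, -0.1, -0.5]
finger_gap: 0.582
gripper_force: 63.5
```

Request:
arm_command:
  commands:
    - [[9,-33,0,-0.09,15],[18.2,-65.7,0,-0.09,15],[18.2,-65.7,-10,-0.09,15],[18.2,-65.7,-20,-0.09,15],[18.2,-65.7,-25,-0.09,15]]

```text
time: 23.88
ee_pos: [593.2, -196.0, 88.9]
orientation: [[-0.989, 0.146, -0.002], [0.146, 0.989, 0.001], [0.002, 0.001, -1.0]]
wrist_force: [-0.2, -0.6, -1.2]
finger_gap: 0.581
gripper_force: 63.5
```

Request:
arm_command:
  commands:
    - [[0,0,0,0,15],[0,0,0,0,15],[0,0,0,0,15],[0,0,0,0,15],[0,0,0,0,15]]

```text
time: 24.3
ee_pos: [594.0, -196.1, 91.0]
orientation: [[-0.989, 0.145, 0.001], [0.145, 0.989, -0.0], [-0.001, -0.0, -1.0]]
wrist_force: [-0.5, -0.1, -0.7]
finger_gap: 0.58
gripper_force: 63.5
```

```bash
python3 st.py
```

```text
24.3 [ 594.01 -196.12   91.01] psi-pi -0.1455 [-0.5 -0.1 -0.7] 49.6
```

Descending from 91 to about 37.

Request:
arm_command:
  commands:
    - [[0.3,0.1,-10,0,15],[0.3,0.1,-20,0,15],[0.3,0.1,-27,0,15],[0.3,0.1,-32,0,15],[0.3,0.1,-37,0,15]]

```text
time: 24.72
ee_pos: [593.8, -196.3, 52.3]
orientation: [[-0.989, 0.146, -0.001], [0.146, 0.989, 0.0], [0.001, 0.0, -1.0]]
wrist_force: [0.5, 0.1, -0.6]
finger_gap: 0.587
gripper_force: 63.5
```

Request:
arm_command:
  commands:
    - [[0,0,-5,0,15],[0,0,-10,0,15],[0,0,-14,0,15],[0,0,-16,0,15],[0,0,-16.5,0,15]]

```text
time: 25.13
ee_pos: [594.1, -196.4, 36.9]
orientation: [[-0.989, 0.146, -0.0], [0.146, 0.989, -0.0], [0.0, -0.0, -1.0]]
wrist_force: [-3.5, 0.8, 4.6]
finger_gap: 0.582
gripper_force: 64.0
```

The small lift is seated with 5 N contact at the expected height. Releasing.

Request:
arm_command:
  commands:
    - [[0,0,0,0,15],[0,0,0,0,70],[0,0,0,0,70],[0,0,0,0,70],[0,0,0,0,70]]

```text
time: 25.55
ee_pos: [594.2, -196.4, 37.0]
orientation: [[-0.989, 0.146, 0.0], [0.146, 0.989, -0.0], [-0.0, -0.0, -1.0]]
wrist_force: [0.6, -0.4, -0.0]
finger_gap: 0.816
gripper_force: 0.0
```

Request:
arm_command:
  commands:
    - [[0,0,0,0,76],[0,0,12,0,76],[0,0,40,0,80],[35,-5,70,0,80],[60,-8,78,0,85]]

```text
time: 25.97
ee_pos: [655.4, -204.9, 120.5]
orientation: [[-0.989, 0.146, 0.004], [0.146, 0.989, -0.002], [-0.005, -0.001, -1.0]]
wrist_force: [0.9, -0.3, 0.9]
finger_gap: 0.995
gripper_force: 0.0
```

Request:
arm_command:
  commands:
    - [[0,0,0,0,85],[0,0,0,0,85],[0,0,0,0,85],[0,0,0,0,85],[0,0,0,0,85]]

```text
time: 26.38
ee_pos: [653.3, -204.2, 114.7]
orientation: [[-0.989, 0.146, -0.001], [0.146, 0.989, 0.0], [0.001, 0.0, -1.0]]
wrist_force: [-0.0, 0.2, 0.7]
finger_gap: 1.0
gripper_force: 0.0
```

```bash
python3 snap.py j5;python3 chk.py j5 small 36
```

```text
j5 26.3833 [ 653.3 -204.2  114.7] [-0.   0.2  0.7]
jig-frame err -1.91 0.07 yaw 0.003 e -2.73 res 0.6
[[ 573.41 -191.9     3.17]
 [ 601.12 -195.9    16.73]]
```

```bash
cat > dz.py <<'E'
import sys;from h import *
d=wl(sys.argv[1]);D_=d["depth"];E=d["extrinsics"]
v,u=np.mgrid[0:420,0:560];x=(u-d["cx"]);y=(v-d["cy"]);r=np.hypot(x,y)+1e-9;t=r/d["fx"];k=np.tan(t)/r
P=np.stack([x*k*D_,-y*k*D_,-D_,np.ones_like(D_)],-1)@E.T
J=np.array([587.07,-193.92]);c,s=np.cos(-.146),np.sin(-.146);q=P[...,:2]-J;X=q@[c,s];Y=q@[-s,c]
for nm,m in dict(left=(abs(X)<8)&(Y>11)&(Y<19),right=(abs(X)<8)&(Y<-11)&(Y>-19),back=(X<-18)&(X>-23)&(abs(Y)<6),front=(X>20.5)&(X<24)&(abs(Y)<12),ring=(abs(X)<15)&(abs(Y)>27.5)&(abs(Y)<30),block=(abs(X)<20)&(abs(Y)>36)&(abs(Y)<42)).items(): print(nm,np.median(P[m,2]).round(1),m.sum())
E
python3 dz.py j5
```

```text
left 45.6 309
right 45.7 301
back 45.4 152
front 45.5 189
ring 35.6 308
block 17.7 857
```

View pics/j5_f.png

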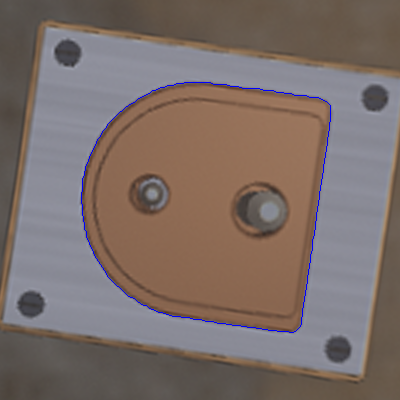

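The small lift is seated and level: its top face reads 45.4–45.7 all round. Last is the top piece.

Request:
arm_command:
  commands:
    - [[-29,-28,0,-0.04,85],[-58,-56,0,-0.08,85],[-87,-84,0,-0.12,85],[-116,-112,0,-0.12,85],[-140,-140,0,-0.12,85]]

```text
time: 26.85
ee_pos: [511.8, -345.1, 115.0]
orientation: [[-0.965, 0.263, -0.0], [0.263, 0.965, -0.0], [0.0, -0.0, -1.0]]
wrist_force: [0.3, -0.8, -0.5]
finger_gap: 0.992
gripper_force: 0.0
```

Request:
arm_command:
  commands:
    - [[0,0,0,0,85],[0,0,0,0,85],[0,0,0,0,85],[0,0,0,0,85],[0,0,0,0,85]]

```text
time: 27.27
ee_pos: [514.8, -343.4, 114.8]
orientation: [[-0.965, 0.262, -0.0], [0.262, 0.965, 0.0], [0.0, 0.0, -1.0]]
wrist_force: [1.3, -0.9, -0.4]
finger_gap: 0.997
gripper_force: 0.0
```

```bash
python3 snap.py t1;python3 plan.py t1 top 442.2 -329.2 -.264
```

```text
t1 27.2667 [ 514.8 -343.4  114.8] [ 1.3 -0.9 -0.4]
pose [ 4.43626e+02 -3.30020e+02 -2.86000e-01 -2.80000e-01] res 0.61
tool [ 514.72 -343.49  114.83] to grip at +6: shift [-65.3  11.8] turn -0.021
```

View pics/t1_f.png

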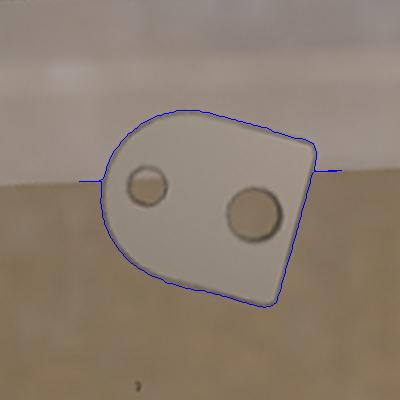

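The outline is good except for whiskers along the tape edge at row ~175. I'll refit after a morphological opening.

```bash
sed -i 's/^        cs=max(cv2.find/        b=cv2.morphologyEx(b,cv2.MORPH_OPEN,K(3\/m))\n        cs=max(cv2.find/' h.py; python3 plan.py t1 top 442.2 -329.2 -.264; python3 plan.py t1 top 443.6 -330.2 -.28
```

```text
pose [ 4.43577e+02 -3.30069e+02 -2.69000e-01 -1.01000e-01] res 0.15
tool [ 514.72 -343.49  114.83] to grip at +6: shift [-65.4  11.8] turn -0.004
pose [ 4.43569e+02 -3.30076e+02 -2.69000e-01 -8.90000e-02] res 0.15
tool [ 514.72 -343.49  114.83] to grip at +6: shift [-65.4  11.8] turn -0.004
```

Request:
arm_command:
  commands:
    - [[-33,6,-30,0,66],[-65.4,11.8,-65,0,66],[-65.4,11.8,-100,0,66],[-65.4,11.8,-110,0,66],[-65.4,11.8,-114,0,66]]

```text
time: 27.73
ee_pos: [448.3, -331.5, -0.8]
orientation: [[-0.965, 0.263, -0.003], [0.263, 0.965, 0.002], [0.003, 0.002, -1.0]]
wrist_force: [-0.1, -0.6, 0.5]
finger_gap: 0.772
gripper_force: 0.0
```

Request:
arm_command:
  commands:
    - [[0,0,0,0,66],[0,0,0,0,66],[0,0,0,0,66],[0,0,0,0,50],[0,0,0,0,25]]

```text
time: 28.15
ee_pos: [449.4, -332.9, 1.9]
orientation: [[-0.965, 0.263, 0.001], [0.263, 0.965, -0.001], [-0.001, -0.001, -1.0]]
wrist_force: [0.2, -1.4, 1.2]
finger_gap: 0.498
gripper_force: 1.1
```

Request:
arm_command:
  commands:
    - [[0,0,0,0,10],[0,0,0,0,10],[0,0,0,0,10],[0,0,0,0,10],[0,0,0,0,10]]

```text
time: 28.57
ee_pos: [449.4, -333.0, 2.3]
orientation: [[-0.965, 0.263, 0.001], [0.263, 0.965, -0.001], [-0.002, -0.001, -1.0]]
wrist_force: [-1.2, 3.3, 11.8]
finger_gap: 0.476
gripper_force: 58.9
```

```bash
python3 st.py
```

```text
28.5667 [ 449.37 -332.96    2.34] psi-pi -0.266 [-1.2  3.3 11.8] 40.7
```

Request:
arm_command:
  commands:
    - [[0,0,30,0,10],[0,0,65,0,10],[10,10,95,0.04,10],[35,33,110,0.08,10],[65,62,110,0.12,10]]

```text
time: 28.98
ee_pos: [515.0, -272.1, 115.9]
orientation: [[-0.989, 0.147, 0.005], [0.147, 0.989, -0.004], [-0.006, -0.004, -1.0]]
wrist_force: [1.0, 0.0, -0.2]
finger_gap: 0.471
gripper_force: 61.0
```

Request:
arm_command:
  commands:
    - [[28,27,0,0,10],[56,53,0,0,10],[79,75.1,0,0,10],[79,75.1,-10,0,10],[79,75.1,-20,0,10]]

```text
time: 29.4
ee_pos: [593.8, -194.3, 91.0]
orientation: [[-0.99, 0.143, 0.001], [0.143, 0.99, -0.001], [-0.001, -0.0, -1.0]]
wrist_force: [0.2, -0.7, -1.0]
finger_gap: 0.475
gripper_force: 61.0
```

Request:
arm_command:
  commands:
    - [[0,0,0,0,10],[0,0,0,0,10],[0,0,0,0,10],[0,0,0,0,10],[0,0,0,0,10]]

```text
time: 29.82
ee_pos: [592.5, -196.2, 91.5]
orientation: [[-0.989, 0.147, 0.001], [0.147, 0.989, -0.0], [-0.001, -0.0, -1.0]]
wrist_force: [0.7, -1.0, -0.2]
finger_gap: 0.473
gripper_force: 61.0
```

```bash
python3 st.py
```

```text
29.8167 [ 592.52 -196.17   91.54] psi-pi -0.1471 [ 0.7 -1.  -0.2] 40.4
```

Request:
arm_command:
  commands:
    - [[0.8,0.2,-8,0,10],[0.8,0.2,-16,0,10],[0.8,0.2,-23,0,10],[0.8,0.2,-27,0,10],[0.8,0.2,-29,0,10]]

```text
time: 30.23
ee_pos: [593.0, -195.0, 60.6]
orientation: [[-0.989, 0.146, -0.002], [0.146, 0.989, 0.001], [0.002, 0.0, -1.0]]
wrist_force: [-0.9, 0.1, -0.8]
finger_gap: 0.476
gripper_force: 61.0
```

Request:
arm_command:
  commands:
    - [[0,0,-4,0,10],[0,0,-8,0,10],[0,0,-11,0,10],[0,0,-13.5,0,10],[0,0,-14.5,0,10]]

```text
time: 30.65
ee_pos: [593.6, -195.3, 48.3]
orientation: [[-0.989, 0.146, 0.0], [0.146, 0.989, -0.0], [-0.0, -0.0, -1.0]]
wrist_force: [-8.7, 3.9, 23.0]
finger_gap: 0.474
gripper_force: 63.7
```

Seated at z=48.3 as expected. Releasing and checking.

Request:
arm_command:
  commands:
    - [[0,0,0.5,0,10],[0,0,0.5,0,60],[0,0,0.5,0,60],[0,0,0.5,0,60],[0,0,0.5,0,60]]

```text
time: 31.07
ee_pos: [593.5, -195.3, 47.8]
orientation: [[-0.989, 0.146, -0.0], [0.146, 0.989, -0.0], [0.0, -0.0, -1.0]]
wrist_force: [-0.0, -0.2, 0.1]
finger_gap: 0.705
gripper_force: 0.0
```

Request:
arm_command:
  commands:
    - [[0,0,0,0,66],[0,0,12,0,66],[0,0,40,0,70],[35,-5,62,0,75],[60,-8,67,0,80]]

```text
time: 31.48
ee_pos: [655.6, -204.0, 120.7]
orientation: [[-0.989, 0.146, 0.006], [0.146, 0.989, -0.002], [-0.006, -0.002, -1.0]]
wrist_force: [-0.2, -0.3, 1.2]
finger_gap: 0.935
gripper_force: 0.0
```

Request:
arm_command:
  commands:
    - [[0,0,0,0,80],[0,0,0,0,80],[0,0,0,0,80],[0,0,0,0,80],[0,0,0,0,80]]

```text
time: 31.9
ee_pos: [652.7, -203.2, 114.9]
orientation: [[-0.989, 0.146, -0.001], [0.146, 0.989, 0.0], [0.001, 0.0, -1.0]]
wrist_force: [-0.2, -0.7, 0.1]
finger_gap: 0.942
gripper_force: 0.0
```

```bash
python3 snap.py j6;python3 chk.py j6 top 46; python3 dz.py j6
```

```text
j6 31.9 [ 652.7 -203.2  114.9] [-0.2 -0.7  0.1]
jig-frame err -3.22 0.24 yaw -0.0 e -4.67 res 1.09
[[ 573.33 -191.88    2.95]
 [ 601.16 -195.79   17.91]]
left 53.6 310
right 53.6 320
back 53.7 156
front 53.4 213
ring 35.6 281
block 17.6 863
```

View pics/j6_f.png

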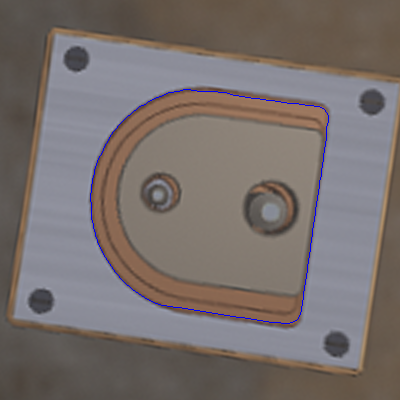

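The stack is complete. The top face reads 53.4–53.7 mm all round, so it is level and home, with the pins centred in their holes at (158,194) and (268,209). The fit's −3 mm x error is only the outline grabbing the larger lifts. Handing in.

```bash
python3 -c "
from cell import manip;print(manip.close_job())"
```

```text
the job is handed in; nothing more can be done
None
```

The rand, large lift, small lift and top piece are stacked on the white jig in that order, level and at their home heights by my last camera check, and the job was handed in at about 32 s; the hand-in returned no verdict.

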